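# Set the lamp dimmer and click the filter slide into the beam

## Robot

A 6-joint arm with a two-finger parallel gripper is mounted at the origin on a cart in front of the work surface, level with it; the furniture and walls round the work are solid. World frame = base frame: x ahead of the robot, y to its left, z up, the work surface at z = 0. Lengths are in mm, angles in rad, forces in N, time in s.
With the tool pointing down it reaches from about 425 to 950 mm from the base axis. Payload 3.5 kg.
Tool frame: the origin (TCP) lies at the very end of the fingers, on their centre line; the grasp point (between the pads) lies 19 mm behind it; z points along the fingers, y is the line along which they close (so a half turn about z gives the same grasp; the last joint's range is limited). The gripper opens to 85 mm and grips with 20 to 120 N. Pads are 22 mm wide; open, the fingers measure 114 mm over their backs; the gripper's body (76 mm by 85 mm) begins 54 mm behind the grasp point. The pads swing forward as they close: fully open they stand 13 mm farther back than shut.
Start: joints at [-1.272, 0.286, 1.577, -0, 1.279, -0.15], TCP at [292.892, -608.128, 202.325] pointing down, gripper open.
Joint ranges: [-2.77, 2.77], [-0.9, 2.22], [0.21, 2.48], [-1.53, 4.67], [0.24, 2.81], [-2.84, 2.84]. Speed limits (rad/s): [2.79, 2.79, 3.14, 3.14, 3.14, 3.14].

## Interface

Orientations are given as a unit quaternion [x, y, z, w].
In Python, from workcell import read_state, read_camera, calibration, sign_off, find_in, cut_out gives the robot as it stands.
- The arm moves only by the tool servo_tool, never from a script. Its arguments are lists of equal length, an entry for each row: "slide": the shift along the tool's x, y, z as a fraction of full scale, a list of three; "angular": the turn, a rotation vector about the tool's x, y, z as a fraction of full scale, a list of three; "claw": the opening, from -1 (shut) to 1 (fully open), so that 0 is half open. In form: {"slide": [[dx, dy, dz], ...], "angular": [[ax, ay, az], ...], "claw": [claw, ...]}. A call has 1 to 20 rows; each row shifts and turns the commanded pose from where the row before left it, along the tool's axes as they then stand; what a row does not reach is not made up. Full scale, the value 1, is 0.03 m for a shift and 4 degrees for a turn. A row lasts 1/8 s, in which the tool goes at most 62.5 mm and 10.7 degrees, less where a joint would pass 70% of its speed; a pose out of reach is approached as far as the arm can. A call with a number of a shift or a turn outside -1 to 1 is refused whole. A call with a gripper value outside its range is refused whole. The fingers move at their own pace and stop on an object; "newtons" is the grip in N (left out, the last holds). Time passes only in rows, so rows that do not move let the fingers close. It gives the time, the measured TCP pose, the force, the opening and the grip force at its end, in the units of the state.
- read_state(): the state, without advancing time (a new reading comes with each control period).
- read_camera(name): name is "side" or "top" or "wrist"; returns (picture, depth): 420x560x3 uint8, red, green, blue; 420x560 float32, mm along the optical axis (not along the pixel's ray), 0 where there is no reading.
- calibration(name): a dict with "intrinsics" (3x3 intrinsics, pixels), "origin" and "attitude" of the camera in the world; the wrist camera has in their place "T_tool_cam" (4x4, takes a point from camera to tool coordinates, whose origin is the TCP and whose axes are the flange's). Camera axes: x right, y down, z forward; pixel columns grow to the right and rows downward; lengths in mm; the calibration is good to about 2 mm. A picture is of the moment at which its call begins: read the wrist's pose just before it. calibration takes no time and is no camera call.
- sign_off(): hands the job in; it is judged then, once.
Trained networks look in the newest picture that a camera, given by its name, has taken for a name from the list of things; names that differ only in an ending like _2 or _b are one class to them, and where a whole thing is asked for, a point or a joint stands for the part that bears it (a point fixed in the world has none). Each returns a list of dicts, best first, with "confidence" (0 to 1); they miss things now and then, are a little off and sometimes report something else, mostly with a low value. They report only what shows in the picture. A call takes as long as a camera call.
- find_in(camera, thing): "position" ([column, row] in pixels, amid what is visible of it).
- cut_out(camera, thing): "mask" (420x560 bool, what is visible of it) and "position" ([column, row] in pixels, amid what is visible of it).
The state is a dict: "time": time; "q": joint angles; "joint_velocities": joint speeds; "tau": joint torques, N m; "tool_pos": TCP position; "orientation": TCP orientation; "ft_force": force on the tool from outside, world axes, zero at the start; "moment": the same for the moment, N m; "finger_gap": opening from 0.0 (shut) to 1.0 (fully open); "grasp_force": force on a finger pad.
Only numpy, scipy, OpenCV 4.12 (cv2) and the standard library are available. Lean on these libraries where they do the work, as an engineer would, in place of code of your own. Each camera call takes 0.05 s, during which the arm holds its last target. There are 200 camera calls.

## Task

First set the dimmer lever of the lamp bench to the one long mark on its dial and leave it there. Then take the filter slide by its tab and slide it along the rail until you feel the sprung ball drop into the notch, so that the filter stands in front of the lamp. Finish while still holding the tab with the slide resting in the notch: do not let go. Leave the dish, tin, beaker and bottle around the bench where they are.

Things in the scene. Friction and masses are not known exactly. Their poses are not given: they have to be found in the camera images.
- lamp_bench: Lamp bench, a fixed grey plate 150 x 270 mm, 16 mm high over its feet, that carries everything. Origin on the worktop; the plate reaches from -65 to +85 mm along its x and +-135 mm along its y; z up. A rail (top at z = 31 mm) runs along its y at x = 0. Behind it stands a black lamp housing (x 22 to 81 mm with its snout, y -30 to 40 mm, top at z = 76 mm) whose beam axis is y = 5 mm. The dimmer stands at the +y end (y 75 to 125 mm).
- dimmer_lever (a joint): Angle (rad) of the dimmer lever: 0 upright, positive leans towards the bench's +y; stops at -0.75 and 0.75. It is stiff (about 1.2 N at the knob) and stays where it is left. The dial plate just behind it (toward the bench's +x, round, 100 mm across, centred on the hinge) has four short marks at -0.6, -0.3, 0 and 0.6 and the one long mark at +0.3, which is the setting wanted.
- dimmer_hinge (a point): Centre of the lever's hinge, whose axis lies along the bench's x; 62 mm over the worktop, at x = 0, y = 100 mm of the bench.
- lever_knob (a point): Centre of the black ball knob (22 mm diameter) on the end of the lever, 85 mm from the hinge; the lever rod is 7 mm thick. Its front and both sides are free; the dial plate's rim ends 50 mm from the hinge, its face 12 mm behind the lever's middle plane.
- filter_slide (a joint): Travel (m) of the filter slide along the rail toward the bench's +y: stops at 0 and 0.125. The ball drops into the one notch at 0.095. The slide runs with about 1.5 N; the notch draws it in from about 3 mm either side and takes about 6 to 8 N more to leave; left alone near the notch, the ball centres the slide in it to within 1 mm.
- slide_tab (a point): Centre of the upright grip tab on top of the filter slide: a black block 12 mm thick along the rail (bench's y), 22 mm wide across it (x), free height 31 mm, from 81 to 112 mm over the worktop; this point is 98 mm over the worktop. Below it are the filter frame (50 mm along the rail, 8 mm thick) and the shoe; nothing else stands higher than 81 mm within 60 mm of it except the dimmer.
- index_notch (a point): The notch in the strip along the front of the rail, where a black line crosses the plate; at x = -22 mm, y = 5 mm of the bench. The slide is home when its tab has the same y in the bench's frame as this point (the tab then lies 26 mm further along the bench's x and 72 mm higher).
- petri_dish: Clear dish, 92 mm across, 14 mm high, in front of the bench; origin under its centre. Leave alone.
- moisture_tin: Round aluminium tin with lid, 62 mm across, 38 mm high, in front of the bench's +y half; origin under its centre. Leave alone.
- beaker: Small glass beaker, 54 x 59 mm, 68 mm high, behind the bench's -y half; origin under its centre. Leave alone.
- reagent_bottle: Amber bottle with black cap, 60 mm across, 114 mm high, beyond the dimmer at the bench's +y end; origin under its centre. Leave alone.

How it is judged (in metres and radians):
On the way, in this order (a step that is already met when the one before it is completed fails the run):
1. the dimmer lever stands at the long mark (value of joint dimmer_lever between 0.22 and 0.38 rad and contact force between the fingers and dimmer_lever below 0.2 N), for 0.2 s.
2. the filter slide rests in the notch, held by the fingers (value of joint filter_slide between 0.0925 and 0.0975 m and contact force between the fingers and filter_slide above 1 N), for 0.2 s.
At the end, for the whole second after the job is handed in: The dimmer lever, let go, stands within 0.08 rad of the long mark (0.3 rad); the filter slide is within 2.5 mm of its notch (0.095 m) and the fingers still hold it with more than 1 N, all through the last second (all of step 1 and all of step 2); the arm keeps its last pose, push and grip.
It fails at once if a bystander was disturbed (distance of any of petri_dish, moisture_tin, beaker, reagent_bottle from where it was at the start of the episode above 0.02 m).
It also fails if it takes over 48 s, if anything falls off the work surface, if the arm or the gripper's body presses on something with over 40 N, if the wrist force passes 120 N, or if a joint passes its speed limit or range.

## Working session

There is one attempt and no reset: what is moved stays moved. The work goes in short steps, Python scripts to look and compute and a tool call to move; the robot and the scene stay as the last step left them, time stands still between calls to the robot, and variables do not carry over. Pictures are saved under pics/ and viewed, at most 10 in all, crops included, and the job is handed in when it is done.

Besides the shell and the picture viewer there is one more tool, called as a command line: name --argument value ..., lists and objects as JSON in quotes. servo_tool: Moves the arm, as the interface text tells. Its arguments: {"type":"object","properties":{"slide":{"type":"array","items":{"type":"array","items":{"type":"number"}}},"angular":{"type":"array","items":{"type":"array","items":{"type":"number"}}},"claw":{"type":"array","items":{"type":"number"}},"newtons":{"type":"number"}},"required":["slide","angular","claw"]}

```bash
mkdir -p pics; cat > h.py <<'E'
import numpy as np, cv2
from workcell import *
from scipy.spatial.transform import Rotation as R
def cam(n):
    c=calibration(n);K=np.array(c["intrinsics"])
    if n=="wrist":
        s=read_state();T=np.eye(4);T[:3,:3]=R.from_quat(s["orientation"]).as_matrix();T[:3,3]=s["tool_pos"]
        M=T@np.array(c["T_tool_cam"]);return K,M[:3,3],M[:3,:3]
    A=np.array(c["attitude"])
    if A.shape!=(3,3): A=R.from_quat(A.ravel()).as_matrix()
    return K,np.array(c["origin"]),A
def ray(C,p):
    K,o,A=C;d=A@np.linalg.inv(K)@[p[0],p[1],1];return o,d
def pt(C,D,p):
    o,d=ray(C,p);c,r=int(round(p[0])),int(round(p[1]))
    w=D[max(0,r-2):r+3,max(0,c-2):c+3];w=w[w>0]
    return o+d*np.median(w) if w.size else None
def tri(a,b):
    A=np.zeros((3,3));v=np.zeros(3)
    for o,d in(a,b):
        d=d/np.linalg.norm(d);P=np.eye(3)-np.outer(d,d);A+=P;v+=P@o
    return np.linalg.solve(A,v)
E
python3 - <<'E'
from h import *
print(calibration("side"))
print(read_state())
np.set_printoptions(precision=1,suppress=True)
ims=[]
for n in("top","side"):
    C=cam(n);im,D=read_camera(n);ims.append(im)
    cv2.imwrite(f"pics/{n}0.png",cv2.resize(im[...,::-1],(800,600)))
    for t in("lamp_bench","dimmer_hinge","lever_knob","slide_tab","index_notch","petri_dish","moisture_tin","beaker","reagent_bottle"):
        for f in find_in(n,t)[:2]: print(n,t,np.array(f["position"]),round(f["confidence"],2),pt(C,D,f["position"]))
E
```

```text
{'intrinsics': array([[445.52312318,   0.        , 280.82127855],
       [  0.        , 445.52312318, 207.96492606],
       [  0.        ,   0.        ,   1.        ]]), 'origin': array([ 444.36339172, 1066.79775455,  713.39026053]), 'attitude': array([-0.06617453,  0.90231552, -0.42551581,  0.01959402])}
{'time': 0.0, 'q': array([-1.27199674e+00,  2.87167964e-01,  1.57821774e+00,  9.99960291e-06,
        1.27862444e+00, -1.49945109e-01]), 'joint_velocities': array([-1.53402229e-03,  3.40408910e-04, -6.55705668e-04, -5.05170715e-04,
        2.46288866e-05, -5.26086392e-06]), 'tau': array([ 7.12845722e-04, -4.05979764e+01, -2.92625517e+01, -1.49042844e-04,
        5.76516250e-03, -1.66315218e-06]), 'tool_pos': array([ 292.67788801, -607.41544191,  200.92369779]), 'orientation': array([ 9.74933557e-01,  2.22492915e-01, -8.51072776e-05, -1.20575023e-03]), 'ft_force': array([-0.02634293,  0.22943636, -0.36086038]), 'moment': array([0.05033137, 0.04963076, 0.00849955]), 'grasp_force': 0.0, 'finger_gap': 0.9978299848242757}
top lamp_bench [315.1 243.4] 0.58 [476.5 267.8  30. ]
top lamp_ben
[... 443 characters left out ...]
276.6 224.2] 0.17 [508.4 354.3  93.1]
top beaker [355.3 190. ] 0.84 [605.6 172.5   2.5]
top reagent_bottle [216.7 193.4] 0.79 [566.  477.8 111.9]
side lamp_bench [299.6 220.7] 0.68 [492.9 289.6  34. ]
side lever_knob [295.3 213. ] 0.55 [498.8 354.8 111. ]
side lever_knob [300.2 223.3] 0.24 [490.6 297.   32.8]
side slide_tab [315.7 201.4] 0.92 [461.2 223.4  43.1]
side index_notch [299.4 223.1] 0.61 [492.5 297.   33.1]
side petri_dish [360.8 234. ] 0.97 [349.7 293.3  16.6]
side moisture_tin [341.3 269. ] 0.64 [392.6 431.5  39.7]
side beaker [261.3 186.6] 0.91 [597.5 203.4  56.1]
side reagent_bottle [244.2 273.5] 0.57 [577.7 508.4  78.5]
side reagent_bottle [297.5 225.5] 0.3 [495.8 307.6  34.6]
```

View pics/top0.png

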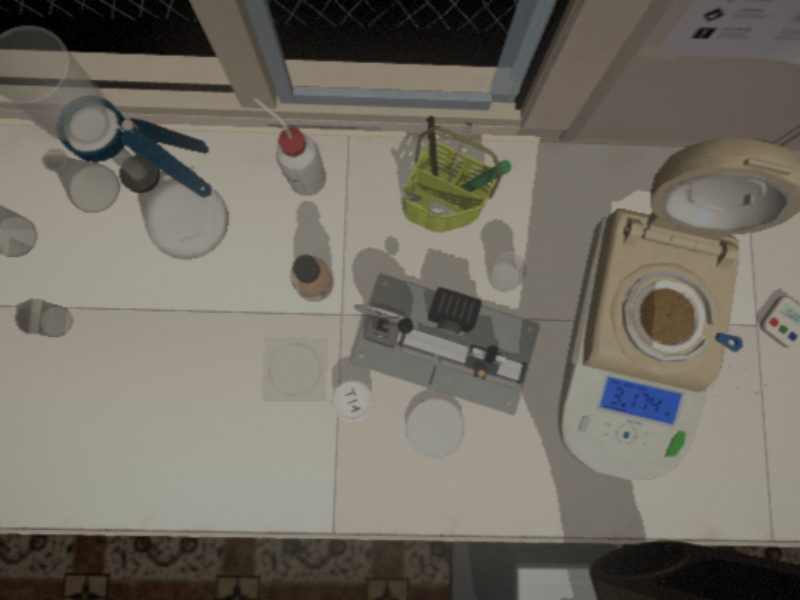

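View pics/side0.png

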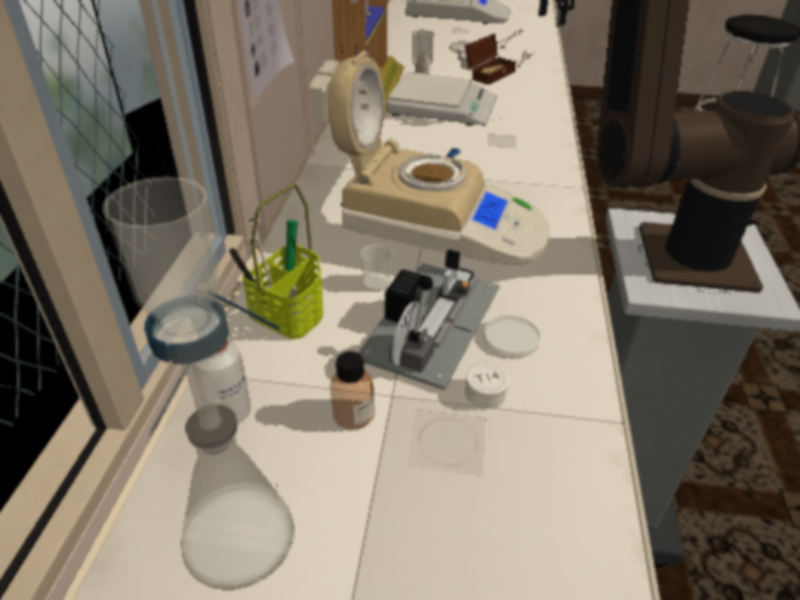

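The top view shows the bench yawed, with the knob at (405,326) and the tab at (490,353) in the 800 px picture. The side view shows the lever leaning away from the bottle, towards −y.

```bash
python3 - <<'E'
from h import *
np.set_printoptions(precision=2,suppress=True)
C=cam("top");im,D=read_camera("top");K,o,A=C
m=cut_out("top","lamp_bench")
for q in m[:2]:
    M=q["mask"]&(D>0);r,c=np.nonzero(M)
    P=o+(np.stack([c,r,np.ones_like(c)],1)@np.linalg.inv(K).T*D[r,c][:,None])@A.T
    print(q["confidence"],M.sum(),np.percentile(P,[2,50,98],axis=0))
    S=P[(P[:,2]>8)&(P[:,2]<24)]
    print(len(S),cv2.minAreaRect(S[:,:2].astype(np.float32)))
s=read_state();print(R.from_quat(s["orientation"]).as_matrix(),s["tool_pos"])
print(np.array(calibration("wrist")["T_tool_cam"]))
E
```

```text
0.65 8078 [[396.77 145.16  11.74]
 [484.93 277.21  16.69]
 [573.88 405.8  110.45]]
4947 ((486.0765380859375, 274.5019226074219), (269.296142578125, 149.9561004638672), 73.48717498779297)
[[ 0.9   0.43  0.  ]
 [ 0.43 -0.9  -0.  ]
 [-0.    0.   -1.  ]] [ 292.9  -608.13  202.34]
[[  -0.     -0.96   -0.28   72.23]
 [   1.     -0.     -0.      0.17]
 [   0.     -0.28    0.96 -172.22]
 [   0.      0.      0.      1.  ]]
```

```bash
cat > plan.py <<'E'
import sys,json,numpy as np
def rows(p,th,q,n,dth):
    # straight line p->q in n rows, tool pointing down, yaw th deg, turning dth each
    d=(np.array(q)-p)/n/30;out=[]
    for k in range(n):
        t=np.radians(th+dth*k);c,s=np.cos(t),np.sin(t)
        out.append([round(d[0]*c+d[1]*s,2),round(d[0]*s-d[1]*c,2),round(-d[2],2)])
    return out
if __name__=="__main__":
    a=np.array([292.9,-608.1,202.3]);b=[450,-150,380];c=[461,313,260]
    print(json.dumps(rows(a,25.7,b,20,4)));print(json.dumps(rows(b,105.7,c,18,57.8/18)))
E
python3 plan.py
```

```text
[[0.57, -0.57, -0.3], [0.61, -0.53, -0.3], [0.64, -0.49, -0.3], [0.67, -0.44, -0.3], [0.7, -0.4, -0.3], [0.73, -0.35, -0.3], [0.75, -0.29, -0.3], [0.77, -0.24, -0.3], [0.79, -0.19, -0.3], [0.8, -0.13, -0.3], [0.8, -0.08, -0.3], [0.81, -0.02, -0.3], [0.81, 0.04, -0.3], [0.8, 0.09, -0.3], [0.79, 0.15, -0.3], [0.78, 0.2, -0.3], [0.76, 0.26, -0.3], [0.75, 0.31, -0.3], [0.72, 0.36, -0.3], [0.69, 0.41, -0.3]]
[[0.82, 0.25, 0.22], [0.8, 0.3, 0.22], [0.79, 0.34, 0.22], [0.77, 0.39, 0.22], [0.74, 0.43, 0.22], [0.72, 0.47, 0.22], [0.69, 0.51, 0.22], [0.66, 0.55, 0.22], [0.63, 0.58, 0.22], [0.6, 0.62, 0.22], [0.56, 0.65, 0.22], [0.52, 0.68, 0.22], [0.48, 0.71, 0.22], [0.44, 0.73, 0.22], [0.4, 0.76, 0.22], [0.36, 0.78, 0.22], [0.32, 0.8, 0.22], [0.27, 0.81, 0.22]]
```

servo_tool --slide '[[0.57, -0.57, -0.3], [0.61, -0.53, -0.3], [0.64, -0.49, -0.3], [0.67, -0.44, -0.3], [0.7, -0.4, -0.3], [0.73, -0.35, -0.3], [0.75, -0.29, -0.3], [0.77, -0.24, -0.3], [0.79, -0.19, -0.3], [0.8, -0.13, -0.3], [0.8, -0.08, -0.3], [0.81, -0.02, -0.3], [0.81, 0.04, -0.3], [0.8, 0.09, -0.3], [0.79, 0.15, -0.3], [0.78, 0.2, -0.3], [0.76, 0.26, -0.3], [0.75, 0.31, -0.3], [0.72, 0.36, -0.3], [0.69, 0.41, -0.3]]' --angular '[[0, 0, -1], [0, 0, -1], [0, 0, -1], [0, 0, -1], [0, 0, -1], [0, 0, -1], [0, 0, -1], [0, 0, -1], [0, 0, -1], [0, 0, -1], [0, 0, -1], [0, 0, -1], [0, 0, -1], [0, 0, -1], [0, 0, -1], [0, 0, -1], [0, 0, -1], [0, 0, -1], [0, 0, -1], [0, 0, -1]]' --claw '[1, 1, 1, 1, 1, 1, 1, 1, 1, 1, 1, 1, 1, 1, 1, 1, 1, 1, 1, 1]'

```text
time: 3.6
tool_pos: [449.9, -148.7, 383.0]
orientation: [0.602, 0.799, 0.0, 0.0]
ft_force: [0.8, 0.1, 0.5]
finger_gap: 0.997
grasp_force: 0.0
```

servo_tool --slide '[[0.82, 0.25, 0.22], [0.8, 0.3, 0.22], [0.79, 0.34, 0.22], [0.77, 0.39, 0.22], [0.74, 0.43, 0.22], [0.72, 0.47, 0.22], [0.69, 0.51, 0.22], [0.66, 0.55, 0.22], [0.63, 0.58, 0.22], [0.6, 0.62, 0.22], [0.56, 0.65, 0.22], [0.52, 0.68, 0.22], [0.48, 0.71, 0.22], [0.44, 0.73, 0.22], [0.4, 0.76, 0.22], [0.36, 0.78, 0.22], [0.32, 0.8, 0.22], [0.27, 0.81, 0.22], [0, 0, 0], [0, 0, 0]]' --angular '[[0, 0, -0.8], [0, 0, -0.8], [0, 0, -0.8], [0, 0, -0.8], [0, 0, -0.8], [0, 0, -0.8], [0, 0, -0.8], [0, 0, -0.8], [0, 0, -0.8], [0, 0, -0.8], [0, 0, -0.8], [0, 0, -0.8], [0, 0, -0.8], [0, 0, -0.8], [0, 0, -0.8], [0, 0, -0.8], [0, 0, -0.8], [0, 0, -0.8], [0, 0, 0], [0, 0, 0]]' --claw '[1, 1, 1, 1, 1, 1, 1, 1, 1, 1, 1, 1, 1, 1, 1, 1, 1, 1, 1, 1]'

```text
time: 6.1
tool_pos: [461.7, 312.8, 263.9]
orientation: [0.145, 0.989, -0.0, 0.0]
ft_force: [0.4, -1.2, 1.3]
finger_gap: 1.0
grasp_force: 0.0
```

```bash
cat >> h.py <<'E'
BO=np.array([476.5,277.3,0]);BX=np.array([.959,-.284,0]);BY=np.array([.284,.959,0])
def bench(p): d=np.asarray(p)-BO;return np.array([d@BX,d@BY,d[2]])
E
python3 - <<'E'
from h import *
np.set_printoptions(precision=1,suppress=True)
C=cam("wrist");im,D=read_camera("wrist")
cv2.imwrite("pics/w1.png",cv2.resize(im[...,::-1],(800,600)))
res={}
for t in("lever_knob","slide_tab","index_notch","dimmer_hinge"):
    for f in find_in("wrist",t)[:2]:
        p=pt(C,D,f["position"]);res.setdefault(t,f["position"]);print(t,np.array(f["position"]),round(f["confidence"],2),p,p is not None and bench(p))
C2=cam("top");read_camera("top")
for t in("lever_knob","slide_tab","index_notch"):
    for f in find_in("top",t)[:1]:
        q=tri(ray(C,res[t]),ray(C2,f["position"]));print("tri",t,q,bench(q),f["confidence"])
K,o,A=C
for q in cut_out("wrist","lamp_bench")[:1]:
    M=q["mask"]&(D>0);r,c=np.nonzero(M)
    P=o+(np.stack([c,r,np.ones_like(c)],1)@np.linalg.inv(K).T*D[r,c][:,None])@A.T
    S=P[(P[:,2]>8)&(P[:,2]<24)];print(len(S),cv2.minAreaRect(S[:,:2].astype(np.float32)))
E
```

```text
lever_knob [323.6 211.6] 0.7 [490.3 346.3 148.7] [ -6.4  70.1 148.7]
slide_tab [199.8 194.1] 0.98 [460.5 213.6  46.5] [  2.8 -65.6  46.5]
index_notch [257.3 189.5] 0.8 [478.1 279.7  31.5] [ 0.9  2.7 31.5]
dimmer_hinge [258.2 189.9] 0.89 [478.9 280.6  31.6] [ 1.3  3.8 31.6]
tri lever_knob [486.8 395.7 289.9] [-23.7 116.5 289.9] 0.31
tri slide_tab [451.7 229.   97. ] [-10.1 -53.4  97. ] 0.74
tri index_notch [429.  290.3 272.5] [-49.3  -1.  272.5] 0.66
13278 ((486.96319580078125, 274.2218017578125), (270.6940612792969, 149.68576049804688), 73.63741302490234)
```

View pics/w1.png

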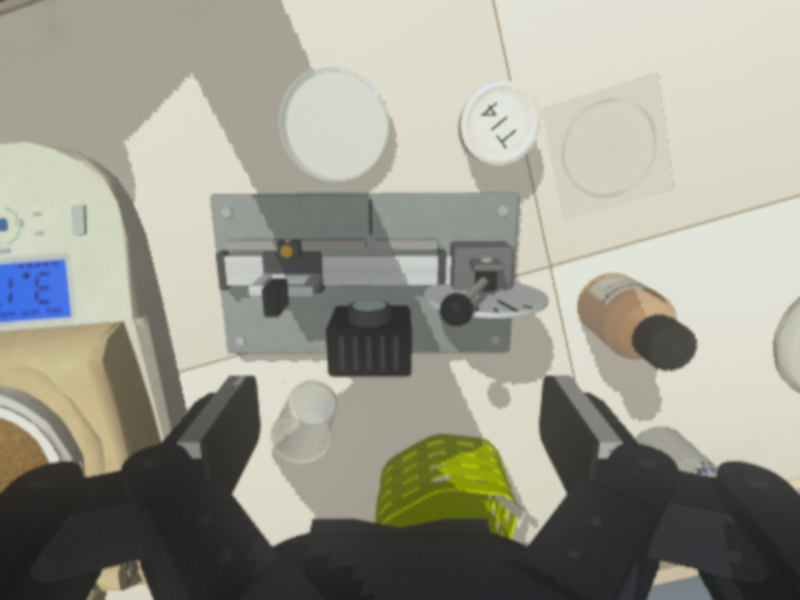

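The wrist view shows the bench square to the tool, with the knob at about (320,215) px, the tab at about (193,206), the notch line above the rail at about (258,165), and the dial edge-on behind the lever.

```bash
python3 - <<'E'
from h import *
np.set_printoptions(precision=1,suppress=True)
for n in("wrist","top"):
    C=cam(n);K,o,A=C;im,D=read_camera(n)
    r,c=np.nonzero(D>0)
    P=o+(np.stack([c,r,np.ones_like(c)],1)@np.linalg.inv(K).T*D[r,c][:,None])@A.T
    B=np.stack([(P-BO)@BX,(P-BO)@BY,P[:,2]],1)
    for nm,ylo,yhi,z0,z1 in(("knob",30,140,125,170),("tab",-110,0,88,125)):
        S=B[(abs(B[:,0])<30)&(B[:,1]>ylo)&(B[:,1]<yhi)&(B[:,2]>z0)&(B[:,2]<z1)]
        print(n,nm,len(S),*np.percentile(S,[3,50,97],axis=0)) if len(S) else print(n,nm,0)
    if n=="wrist":
        for p,L in(((320,215.6),0),((193,206),0)):
            o,d=ray(C,p);print(p,[bench(o+d*(z-o[2])/d[2]) for z in(98,112,142)])
E
```

```text
wrist knob 441 [ -9.4  57.4 141.7] [ -1.8  66.2 148.7] [  8.4  76.  152.4]
wrist tab 400 [ -6.  -66.9  89.5] [  2.5 -59.2 111.6] [ 14.3 -55.4 113.7]
(320, 215.6) [array([14.1, 73.3, 98. ]), array([  9.5,  71.6, 112. ]), array([ -0.1,  67.7, 142. ])]
(193, 206) [array([  2.9, -61. ,  98. ]), array([ -1.2, -57.2, 112. ]), array([ -9.9, -49.1, 142. ])]
top knob 0
top tab 15 [ -6.8 -66.5  91.9] [ -5.4 -63.1 110.3] [ -2.2 -57.5 114.3]
```

servo_tool --slide '[[-0.4, 0.6, 0], [-0.4, 0.63, 0.2], [0, 0, 0.9], [0, 0, 0.9], [0, 0, 0.9], [0, 0, 0.9], [0, 0, 0.86], [0, 0, 0], [0, 0, 0]]' --angular '[[0, 0, 0], [0, 0, 0], [0, 0, 0], [0, 0, 0], [0, 0, 0], [0, 0, 0], [0, 0, 0], [0, 0, 0], [0, 0, 0]]' --claw '[0.2, 0.2, 0.2, 0.2, 0.2, 0.2, 0.2, 0.2, 0.2]' --newtons 20

```text
time: 7.82
tool_pos: [496.3, 341.6, 124.9]
orientation: [0.145, 0.989, 0.0, 0.001]
ft_force: [0.4, -0.6, 0.4]
finger_gap: 0.6
grasp_force: 0.0
```

```bash
python3 - <<'E'
from h import *
im,D=read_camera("wrist")
cv2.imwrite("pics/w2.png",cv2.resize(im[...,::-1],(800,600)))
print(bench(read_state()["tool_pos"]))
E
```

```text
[  0.99526966  67.5770037  125.43470302]
```

View pics/w2.png

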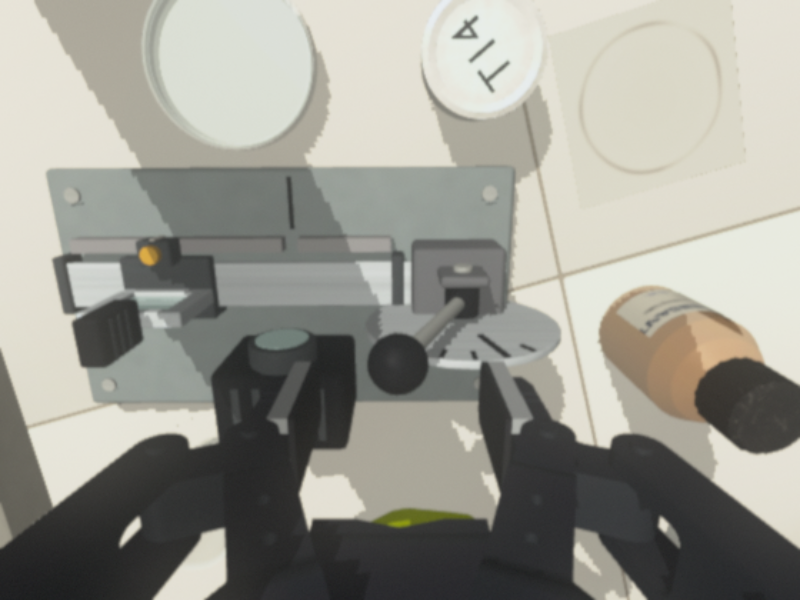

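Knob at (398,363), centred between the fingers sideways; it may lie a few mm towards the front of the pads. Checking with depth.

```bash
python3 - <<'E'
from h import *
np.set_printoptions(precision=1,suppress=True)
C=cam("wrist");K,o,A=C;im,D=read_camera("wrist")
from scipy.optimize import least_squares
r,c=np.nonzero(D>0)
k=(abs(c-279)<18)&(abs(r-254)<18);r,c=r[k],c[k]
P=o+(np.stack([c,r,np.ones_like(c)],1)@np.linalg.inv(K).T*D[r,c][:,None])@A.T
B=np.stack([(P-BO)@BX,(P-BO)@BY,P[:,2]],1);print(len(B),np.percentile(B,[3,50,97],axis=0))
f=least_squares(lambda v:np.linalg.norm(B-v,axis=1)-11,[0,67,140],loss="soft_l1");print(f.x,f.cost/len(B))
print(K[0,0],bench(read_state()["tool_pos"]))
E
```

```text
1218 [[ -9.3  59.4 125.7]
 [ -2.9  67.7 149.3]
 [  6.5  76.1 152.3]]
[  0.7  67.1 141. ] 2.906733616158983
333.42711725169073 [  1.   67.6 125.6]
```

servo_tool --slide '[[0, 0, 0], [0, 0, 0], [0, 0, 0], [0, 0, 0], [0, 0, 0], [0, 0.31, -0.11], [0, 0.33, -0.07], [0, 0.34, -0.03], [0, 0.31, 0], [0, 0.34, 0.04], [0, 0.3, 0.08], [0, 0, 0], [0, 0, 0], [0, 0, 0]]' --angular '[[0, 0, 0], [0, 0, 0], [0, 0, 0], [0, 0, 0], [0, 0, 0], [0, 0, 0], [0, 0, 0], [0, 0, 0], [0, 0, 0], [0, 0, 0], [0, 0, 0], [0, 0, 0], [0, 0, 0], [0, 0, 0]]' --claw '[-1, -1, -1, -1, -1, -1, -1, -1, -1, -1, -1, -1, -1, -1]' --newtons 20

```text
time: 9.68
tool_pos: [512.2, 396.5, 126.5]
orientation: [0.145, 0.989, -0.0, -0.0]
ft_force: [-0.6, 0.0, -0.2]
finger_gap: 0.002
grasp_force: 0.0
```

```bash
python3 - <<'E'
from h import *
im,D=read_camera("wrist")
cv2.imwrite("pics/w3.png",cv2.resize(im[...,::-1],(800,600)))
print(bench(read_state()["tool_pos"]))
E
```

```text
[  0.42895601 124.50107342 126.52673173]
```

View pics/w3.png

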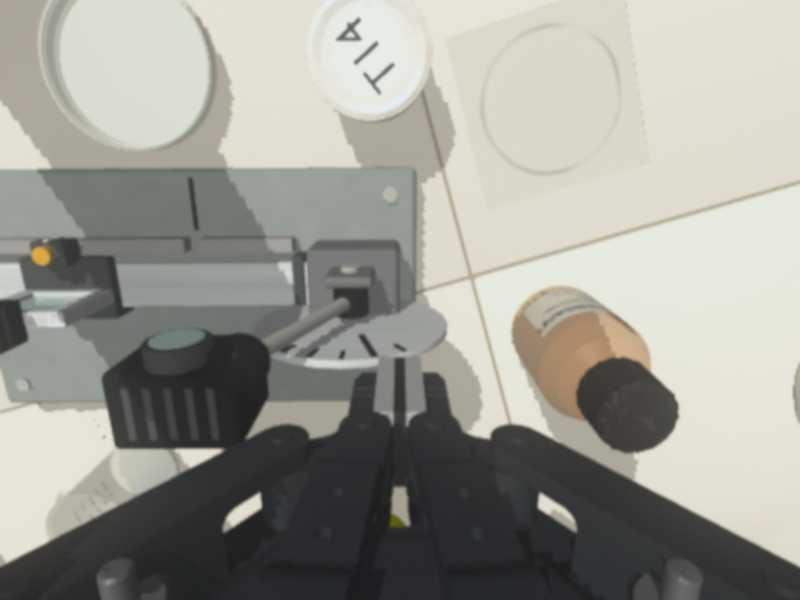

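The grip failed: the fingers are shut at (400,380), and the knob, at (243,362), was pushed further towards −y. I'll measure where the fingers actually stand against the TCP, and where the knob is now.

```bash
python3 - <<'E'
from h import *
np.set_printoptions(precision=1,suppress=True)
from scipy.optimize import least_squares
C=cam("wrist");K,o,A=C;s=read_state();im,D=read_camera("wrist")
def pts(c0,c1,r0,r1):
    r,c=np.mgrid[r0:r1,c0:c1];r=r.ravel();c=c.ravel();k=D[r,c]>0;r,c=r[k],c[k]
    return o+(np.stack([c,r,np.ones_like(c)],1)@np.linalg.inv(K).T*D[r,c][:,None])@A.T
Rt=R.from_quat(s["orientation"]).as_matrix()
for row in range(240,340,8):
    P=(pts(262,298,row,row+2)-s["tool_pos"])@Rt; P=P[P[:,2]<15]
    if len(P): print(row,len(P),"x",np.percentile(P[:,0],[5,50,95]),"y",np.percentile(P[:,1],[5,95]),"z",np.percentile(P[:,2],[5,50,95]))
P=pts(150,190,236,270);B=np.stack([(P-BO)@BX,(P-BO)@BY,P[:,2]],1);B=B[B[:,2]>95]
print(len(B),np.percentile(B,[3,50,97],axis=0))
f=least_squares(lambda v:np.linalg.norm(B-v,axis=1)-11,[0,45,125],loss="soft_l1");print(f.x)
E
```

```text
256 59 x [ 9.8 10.3 10.7] y [-5.4  5.8] z [-41.8 -40.6 -39.2]
264 72 x [ 6.1 10.3 10.7] y [-6.4  7.1] z [-49.5 -48.3 -40. ]
272 72 x [ 8.3 10.2 10.8] y [-5.9  6.6] z [-56.4 -55.1 -51.3]
280 72 x [ 9.8 10.3 10.8] y [-5.6  6.2] z [-62.7 -61.6 -60.7]
288 72 x [ 9.6 10.2 11.3] y [-5.3  5.9] z [-69.4 -67.  -65.8]
296 72 x [ 6.6 11.  11.9] y [-5.   5.7] z [-75.5 -73.7 -66.6]
304 72 x [ 3.4 11.1 11.7] y [-4.8  5.4] z [-79.7 -78.6 -66.7]
312 72 x [ 0.2 10.8 11.8] y [-4.6  5.2] z [-83.9 -82.4 -66.9]
320 72 x [-3.2  8.8 11.9] y [-4.4  5. ] z [-88.2 -83.6 -66.8]
328 71 x [-6.5  1.4 16.1] y [-3.9  4.5] z [-97.7 -77.8 -66.9]
336 71 x [-9.9 -1.3 15.8] y [-3.8  4.5] z [-100.3  -78.3  -67.2]
1280 [[ -9.6  62.1 130.1]
 [ -3.2  71.  148.4]
 [  4.3  77.3 152.3]]
[  0.6  67.1 141. ]
```

```bash
python3 - <<'E'
from h import *
np.set_printoptions(precision=1,suppress=True)
C=cam("side");K,o,A=C;s=read_state();im,D=read_camera("side")
p=A.T@(s["tool_pos"]-o);u=K@p/p[2];print("TCP pix",u)
c,r=int(u[0]),int(u[1]);c0,r0=c-70,r-70
cr=cv2.resize(im[r0:r0+105,c0:c0+140,::-1],(800,600),interpolation=cv2.INTER_CUBIC)
cv2.drawMarker(cr,(int((u[0]-c0)*5.714),int((u[1]-r0)*5.714)),(0,0,255),0,20,2)
for z in(35,):
    p=A.T@(s["tool_pos"]+[0,0,z]-o);v=K@p/p[2];cv2.drawMarker(cr,(int((v[0]-c0)*5.714),int((v[1]-r0)*5.714)),(0,255,0),0,20,2)
cv2.imwrite("pics/s4.png",cr)
r,c=np.mgrid[r0:r0+105,c0:c0+140].reshape(2,-1);k=D[r,c]>0;r,c=r[k],c[k]
P=o+(np.stack([c,r,np.ones_like(c)],1)@np.linalg.inv(K).T*D[r,c][:,None])@A.T
Rt=R.from_quat(s["orientation"]).as_matrix();Q=(P-s["tool_pos"])@Rt
Q=Q[(abs(Q[:,0])<14)&(abs(Q[:,1])<30)&(Q[:,2]<10)]
print(len(Q),Q[:,2].max(),np.histogram(Q[:,2],np.arange(-100,11,10)))
E
```

```text
TCP pix [286.6 219.7   1. ]
454 -29.209472016900147 (array([31, 56, 31, 29, 57, 44, 26,  1,  0,  0,  0]), array([-100,  -90,  -80,  -70,  -60,  -50,  -40,  -30,  -20,  -10,    0,
         10]))
```

View pics/s4.png

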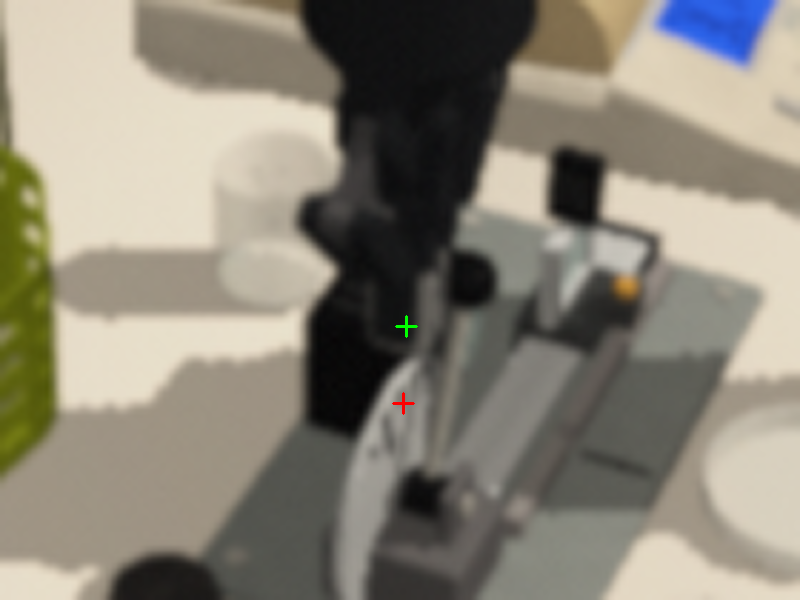

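The side view confirms it: the fingertips end about 32 mm short of the reported TCP (red marker), so they closed above the knob and it hasn't moved. I'll shift my targets by 33 mm and retry.

servo_tool --slide '[[0, 0, -1], [0, -0.95, 0], [0, -0.96, 0], [0, 0, 0], [0, 0, 0], [0, 0, 0.73], [0, 0, 0.73], [0, 0, 0.73], [0, 0, 0], [0, 0, 0], [0, 0, 0], [0, 0, 0], [0, 0, 0], [0, 0, 0], [0, 0, 0]]' --angular '[[0, 0, 0], [0, 0, 0], [0, 0, 0], [0, 0, 0], [0, 0, 0], [0, 0, 0], [0, 0, 0], [0, 0, 0], [0, 0, 0], [0, 0, 0], [0, 0, 0], [0, 0, 0], [0, 0, 0], [0, 0, 0], [0, 0, 0]]' --claw '[0.2, 0.2, 0.2, 0.2, 0.2, 0.2, 0.2, 0.2, 0.2, -1, -1, -1, -1, -1, -1]' --newtons 20

```text
time: 11.7
tool_pos: [496.8, 342.4, 92.2]
orientation: [0.145, 0.989, 0.001, 0.001]
ft_force: [-0.1, 0.5, 5.5]
finger_gap: 0.242
grasp_force: 19.4
```

servo_tool --slide '[[0, 0.31, -0.11], [0, 0.33, -0.07], [0, 0.34, -0.03], [0, 0.31, 0], [0, 0.34, 0.04], [0, 0.3, 0.08], [0, 0, 0], [0, 0, 0], [0, 0, 0]]' --angular '[[0, 0, 0], [0, 0, 0], [0, 0, 0], [0, 0, 0], [0, 0, 0], [0, 0, 0], [0, 0, 0], [0, 0, 0], [0, 0, 0]]' --claw '[-1, -1, -1, -1, -1, -1, -1, -1, -1]' --newtons 20

```text
time: 12.82
tool_pos: [512.6, 397.3, 93.1]
orientation: [0.145, 0.989, 0.0, 0.0]
ft_force: [2.1, -0.9, 0.0]
finger_gap: 0.242
grasp_force: 20.1
```

```bash
cat > knob.py <<'E'
from h import *
np.set_printoptions(precision=2,suppress=True)
from scipy.optimize import least_squares
C=cam("wrist");K,o,A=C;s=read_state();im,D=read_camera("wrist")
print("tcp",bench(s["tool_pos"]),s["grasp_force"],s["ft_force"])
# expected knob pixel from lever model seen, keep points near the arc plane
r,c=np.nonzero((D>0)&(im.max(2)<90))
P=o+(np.stack([c,r,np.ones_like(c)],1)@np.linalg.inv(K).T*D[r,c][:,None])@A.T
B=np.stack([(P-BO)@BX,(P-BO)@BY,P[:,2]],1)
d=np.hypot(B[:,1]-100,B[:,2]-62)
S=B[(d>70)&(d<98)&(B[:,0]<4)&(B[:,0]>-13)&(B[:,2]>100)]
f=least_squares(lambda a:np.linalg.norm(S-[a[1],100+85*np.sin(a[0]),62+85*np.cos(a[0])],axis=1)-11,[.2,0],loss="soft_l1",f_scale=1)
print(len(S),np.median(S,0),"angle",f.x,f.cost/len(S))
E
python3 knob.py
```

```text
tcp [  0.57 125.33  93.09] 20.131571880192496 [ 2.11 -0.86  0.04]
3143 [ -5.56 125.09 149.46] angle [ 0.3  -0.44] 2.5608450710459993
```

servo_tool --slide '[[0, 0, 0], [0, 0, 0], [0, 0, 0], [0, 0, 0], [0, 0, -0.5], [0, 0, -1], [0, -1, -0.5], [0, -1, 0], [0, 0, 0], [0, 0, 0]]' --angular '[[0, 0, 0], [0, 0, 0], [0, 0, 0], [0, 0, 0], [0, 0, 0], [0, 0, 0], [0, 0, 0], [0, 0, 0], [0, 0, 0], [0, 0, 0]]' --claw '[-0.1, -0.1, -0.1, -0.1, -0.1, -0.1, 0, 0, 0, 0]'

```text
time: 14.12
tool_pos: [495.6, 340.4, 154.3]
orientation: [0.145, 0.989, 0.001, 0.001]
ft_force: [-0.3, 0.0, 1.1]
finger_gap: 0.502
grasp_force: 0.0
```

```bash
python3 knob.py; python3 - <<'E'
from h import *
im,D=read_camera("wrist")
cv2.imwrite("pics/w5.png",cv2.resize(im[...,::-1],(800,600)))
E
```

```text
tcp [  0.45  65.93 154.27] 0.0 [-0.31  0.02  1.09]
922 [ -3.51 122.91 151.35] angle [0.3  0.37] 0.1693096899735607
```

View pics/w5.png

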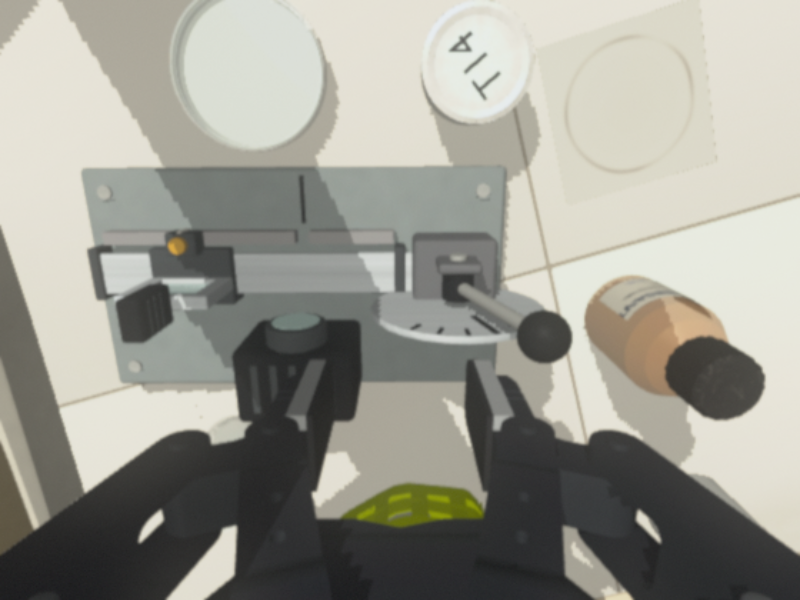

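The lever stands at 0.30 rad on the long mark, with the rod end by the mark at (485,325) and the knob at (545,336). Next, hover over the tab at about (145,310).

servo_tool --slide '[[-0.12, -0.84, 0], [0, -0.84, 0], [0, -0.84, 0], [0, -0.84, 0], [0, -0.84, 0.5], [0, 0, 0.5], [0, 0, 0], [0, 0, 0]]' --angular '[[0, 0, 0], [0, 0, 0], [0, 0, 0], [0, 0, 0], [0, 0, 0], [0, 0, 0], [0, 0, 0], [0, 0, 0]]' --claw '[0, 0, 0, 0, 0, 0, 0, 0]'

```text
time: 15.22
tool_pos: [463.0, 219.0, 123.7]
orientation: [0.145, 0.989, 0.0, 0.0]
ft_force: [-0.2, -0.8, -0.2]
finger_gap: 0.499
grasp_force: 0.0
```

```bash
python3 - <<'E'
from h import *
np.set_printoptions(precision=1,suppress=True)
C=cam("wrist");K,o,A=C;s=read_state();im,D=read_camera("wrist")
cv2.imwrite("pics/w6.png",cv2.resize(im[...,::-1],(800,600)))
print("tcp",bench(s["tool_pos"]))
for q in cut_out("wrist","slide_tab")[:2]:
    print(q["confidence"],q["position"],q["mask"].sum())
r,c=np.nonzero(D>0)
P=o+(np.stack([c,r,np.ones_like(c)],1)@np.linalg.inv(K).T*D[r,c][:,None])@A.T
B=np.stack([(P-BO)@BX,(P-BO)@BY,P[:,2]],1)
S=B[(abs(B[:,0])<25)&(abs(B[:,1]+60)<20)&(B[:,2]>85)&(B[:,2]<122)];print(len(S),np.percentile(S,[2,50,98],axis=0))
S=S[S[:,2]>109];print(len(S),np.percentile(S,[2,50,98],axis=0))
E
```

```text
tcp [  3.6 -59.7 123.7]
0.89 [276.9, 204.6] 4233
945 [[ -6.4 -67.9  87.3]
 [  0.5 -62.  112.1]
 [ 14.5 -56.1 113.7]]
714 [[ -6.1 -67.4 110.2]
 [  3.5 -61.9 112.5]
 [ 14.9 -56.1 113.8]]
```

View pics/w6.png

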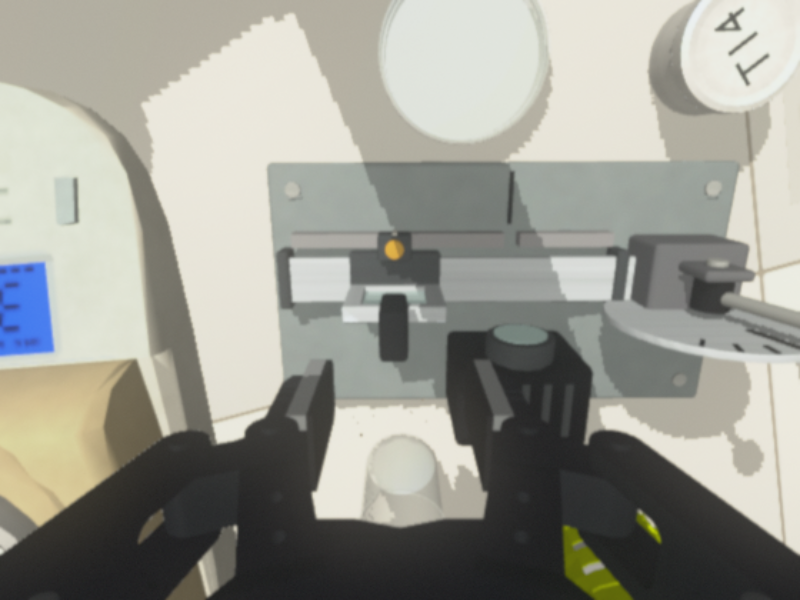

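The tab at (394,325) is centred between the fingers. Descend and grip.

servo_tool --slide '[[0, -0.07, 0.57], [0, 0, 0.57], [0, 0, 0.57], [0, 0, 0.57], [0, 0, 0], [0, 0, 0], [0, 0, 0], [0, 0, 0], [0, 0, 0], [0, 0, 0], [0, 0, 0]]' --angular '[[0, 0, 0], [0, 0, 0], [0, 0, 0], [0, 0, 0], [0, 0, 0], [0, 0, 0], [0, 0, 0], [0, 0, 0], [0, 0, 0], [0, 0, 0], [0, 0, 0]]' --claw '[0, 0, 0, 0, 0, -1, -1, -1, -1, -1, -1]' --newtons 40

```text
time: 16.7
tool_pos: [462.6, 216.1, 55.9]
orientation: [0.145, 0.989, 0.0, 0.001]
ft_force: [-0.9, -2.0, 6.1]
finger_gap: 0.129
grasp_force: 42.5
```

servo_tool --slide '[[0, 0.3, 0], [0, 0.4, 0], [0, 0.4, 0], [0, 0.4, 0], [0, 0.4, 0], [0, 0, 0], [0, 0, 0]]' --angular '[[0, 0, 0], [0, 0, 0], [0, 0, 0], [0, 0, 0], [0, 0, 0], [0, 0, 0], [0, 0, 0]]' --claw '[-1, -1, -1, -1, -1, -1, -1]'

```text
time: 17.58
tool_pos: [479.1, 272.2, 55.9]
orientation: [0.145, 0.989, 0.002, 0.001]
ft_force: [-0.2, 6.1, 4.9]
finger_gap: 0.133
grasp_force: 42.5
```

```bash
python3 - <<'E'
from h import *
np.set_printoptions(precision=1,suppress=True)
C=cam("wrist");K,o,A=C;s=read_state();im,D=read_camera("wrist")
cv2.imwrite("pics/w7.png",cv2.resize(im[...,::-1],(800,600)))
print("tcp",bench(s["tool_pos"]))
for f in find_in("wrist","index_notch")[:2]:print(f)
# black line on plate: dark columns at z~16, bench x -60..-28
for x in(-55,-45,-35):
    v=[]
    for y in np.arange(-15,25,.5):
        p=A.T@(BO+BX*x+BY*y+[0,0,16]-o);u=K@p/p[2];c,r=np.round(u[:2]).astype(int);v.append(im[r,c].sum() if 0<=r<420 and 0<=c<560 else 999)
    v=np.array(v);i=v.argmin();print(x,-15+.5*i,v[i],np.median(v))
E
```

```text
tcp [ 3.9 -4.1 55.9]
{'position': [300.7, 211.0], 'confidence': 0.86}
-55 4.5 185 367.0
-45 4.5 170 361.0
-35 4.5 157 355.5
```

View pics/w7.png

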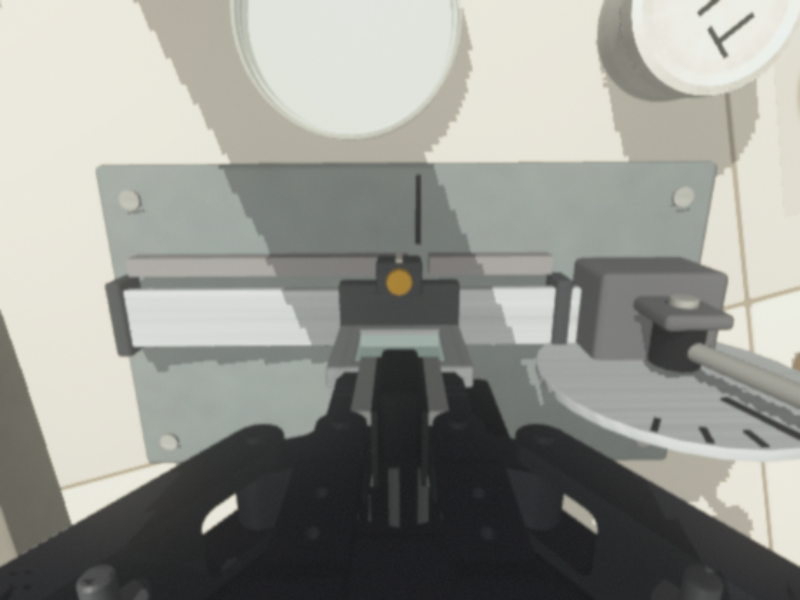

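Slide held; the pin at (400,258) is about 9 mm short of the notch gap at (423,262), which agrees with the TCP at y = −4.1. Now a fine approach.

servo_tool --slide '[[0, 0.1, 0], [0, 0.1, 0], [0, 0, 0], [0, 0, 0]]' --angular '[[0, 0, 0], [0, 0, 0], [0, 0, 0], [0, 0, 0]]' --claw '[-1, -1, -1, -1]'

```text
time: 18.18
tool_pos: [480.5, 277.0, 55.9]
orientation: [0.145, 0.989, 0.001, 0.001]
ft_force: [-0.5, 3.4, 5.3]
finger_gap: 0.127
grasp_force: 42.7
```

servo_tool --slide '[[0, 0.04, 0], [0, 0, 0]]' --angular '[[0, 0, 0], [0, 0, 0]]' --claw '[-1, -1]'

```text
time: 18.42
tool_pos: [480.6, 277.4, 55.9]
orientation: [0.145, 0.989, -0.0, 0.0]
ft_force: [-1.7, -0.6, 6.9]
finger_gap: 0.133
grasp_force: 42.9
```

servo_tool --slide '[[0, 0.04, 0], [0, 0, 0]]' --angular '[[0, 0, 0], [0, 0, 0]]' --claw '[-1, -1]'

```text
time: 18.68
tool_pos: [481.0, 278.8, 55.9]
orientation: [0.145, 0.989, 0.0, 0.0]
ft_force: [0.2, 1.0, 7.1]
finger_gap: 0.133
grasp_force: 42.8
```

servo_tool --slide '[[0, 0.03, 0], [0, 0, 0], [0, 0, 0]]' --angular '[[0, 0, 0], [0, 0, 0], [0, 0, 0]]' --claw '[-1, -1, -1]'

```text
time: 19.05
tool_pos: [481.5, 280.2, 55.9]
orientation: [0.145, 0.989, 0.001, 0.001]
ft_force: [-0.5, 3.0, 6.7]
finger_gap: 0.13
grasp_force: 42.7
```

servo_tool --slide '[[0, 0.03, 0], [0, 0, 0], [0, 0, 0]]' --angular '[[0, 0, 0], [0, 0, 0], [0, 0, 0]]' --claw '[-1, -1, -1]'

```text
time: 19.42
tool_pos: [481.5, 280.3, 55.9]
orientation: [0.145, 0.989, -0.0, 0.0]
ft_force: [-1.7, 0.3, 8.0]
finger_gap: 0.129
grasp_force: 42.9
```

```bash
python3 - <<'E'
from h import *
np.set_printoptions(precision=1,suppress=True)
C=cam("wrist");K,o,A=C;s=read_state();im,D=read_camera("wrist")
print("tcp",bench(s["tool_pos"]),s["ft_force"])
cv2.imwrite("pics/w8.png",cv2.resize(im[150:300,180:380,::-1],(800,600),interpolation=cv2.INTER_CUBIC))
E
```

```text
tcp [ 3.9  4.3 55.9] [-1.7  0.3  8. ]
```

View pics/w8.png

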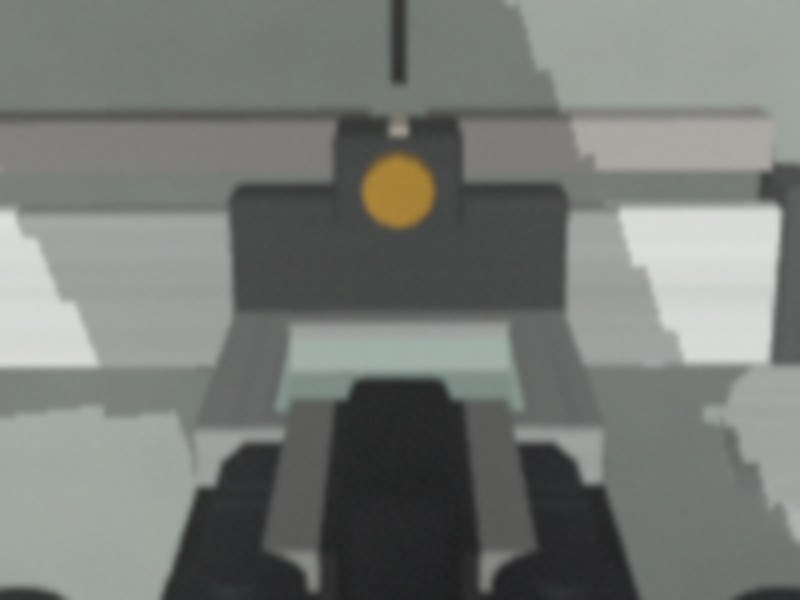

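The pin and the black line share column 398, so the slide is home and still gripped. Let it settle, check, then hand in.

servo_tool --slide '[[0, 0, 0], [0, 0, 0], [0, 0, 0], [0, 0, 0]]' --angular '[[0, 0, 0], [0, 0, 0], [0, 0, 0], [0, 0, 0]]' --claw '[-1, -1, -1, -1]'

```text
time: 19.98
tool_pos: [481.5, 280.4, 55.9]
orientation: [0.145, 0.989, 0.0, 0.0]
ft_force: [-0.4, -0.1, 7.4]
finger_gap: 0.133
grasp_force: 42.9
```

```bash
python3 knob.py; python3 -c "
from workcell import *
print(sign_off())"
```

```text
tcp [ 3.9   4.34 55.9 ] 42.88377285003662 [-0.36 -0.05  7.4 ]
876 [ -6.74  33.56 131.14] angle [-0.82 -1.25] 8.044840178554992
the job is handed in; nothing more can be done
None
```

I handed the job in at about 20 s. The lever measured 0.30 rad after I let it go. The slide is held at about 43 N with its pin in line with the notch mark. That home position comes from the camera, as I saw no clear force drop. The last lever check, just before hand-in, didn't pick up the knob, so the lever wasn't re-measured at the end.

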